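Set the desk magnifier over the card pack

ROBOT

A 6-joint arm with a two-finger parallel gripper is mounted at the origin on a cart in front of the work surface, level with it; the furniture and walls round the work are solid. World frame = base frame: x ahead of the robot, y to its left, z up, the work surface at z = 0. Lengths are in m, angles in rad, forces in N, time in s.
With the tool pointing down it reaches from about 0.375 to 0.975 m from the base axis. Payload 3.8 kg.
Tool frame: the origin (TCP) lies between the finger pads; the fingertips stand 17 mm ahead of it and the grasp point (between the pads) lies 2 mm behind it; z points along the fingers, y is the line along which they close (so a half turn about z gives the same grasp; the last joint's range is limited). The gripper opens to 85 mm and grips with 20 to 120 N. Pads are 22 mm wide; open, the fingers measure 114 mm over their backs; the gripper's body (76 mm by 85 mm) begins 54 mm behind the grasp point. The pads swing forward as they close: fully open they stand 13 mm farther back than shut.
Start: joints at [-1.343, 0.264, 1.604, -0, 1.274, -0.037], TCP at [0.177, -0.651, 0.248] pointing down, gripper open.
Joint ranges: [-2.63, 2.63], [-0.94, 2.18], [0.31, 2.57], [-1.31, 4.45], [0, 2.66], [-2.55, 2.55]. Speed limits (rad/s): [2.57, 2.57, 3.14, 3.14, 3.14, 3.14].

INTERFACE

Orientations are given as a rotation vector (axis times angle).
In Python, from workcell import bot gives the robot as it stands.
- The arm moves only by the tool play_rows, never from a script. Its argument "steps" is one flat list of numbers, 4 for each row, row after row: the shift along the tool's x, y, z in m, then the turn about the tool's z in rad. A call has 1 to 10 rows; each row is the pose to reach, as a shift and turn from the pose commanded when the call began, along the tool's axes at that moment; what a row does not reach only later rows make up. A row lasts 1/8 s, in which the tool goes at most 62.5 mm and 10.7 degrees, less where a joint would pass 70% of its speed; a pose out of reach is approached as far as the arm can. A call with a gripper value outside its range is refused whole. "jaw" is the closure in counts, from 0 (fully open) to 255 (shut), set as the call begins (left out, the last holds). The fingers move at their own pace and stop on an object; "grip_force" is the grip in N (left out, the last holds). Time passes only in rows, so rows that repeat a pose let the fingers close. It gives the time, the measured TCP pose, the force, the opening and the grip force at its end, in the units of the state.
- bot.read_state(): the state, without advancing time (a new reading comes with each control period).
- bot.read_camera(name): name is "scene" or "top" or "wrist"; returns a dict with "pixels" (400x640x3 uint8, blue, green, red), "mtx" (3x3 intrinsics, pixels), "R" (3x3) and "t" (3): a world point X has camera coordinates R X + t. Camera axes: x right, y down, z forward; pixel columns grow to the right and rows downward; lengths in m; the calibration is good to about 2 mm. The wrist camera is an equidistant fisheye: a pixel r from the principal point sees the ray r / f radians off the axis. A picture is of the moment at which its call begins. There is no depth.
- bot.finish_job(): hands the job in; it is judged then, once.
The state is a dict: "time": time; "q": joint angles; "joint_vel": joint speeds; "joint_torque": joint torques, N m; "tool_pos": TCP position; "tcp_rot": TCP orientation; "wrist_force": force on the tool from outside, world axes, zero at the start; "torque": the same for the moment, N m; "width": opening from 0.0 (shut) to 1.0 (fully open); "grip_force": force on a finger pad.
Only numpy, scipy, OpenCV 4.12 (cv2) and the standard library are available. Lean on these libraries where they do the work, as an engineer would, in place of code of your own. Each camera call takes 0.05 s, during which the arm holds its last target. There are 200 camera calls.

TASK

Set up the desk magnifier for reading: swing it round on its post until the lens points straight over the middle of the banded pack of index cards, and raise the lens until it slopes 15 degrees from level. It must stay so by itself once you have let go (the lens arm is springy and sinks back when released); do not shift the cards or the other things on the desk.

Things in the scene. Friction and masses are not known exactly. Their poses are not given: they have to be found in the camera images.
- magnifier: Desk magnifier, fixed to the desk: grey round base 100 mm across, 20 mm high, with an 18 mm aluminium post. Origin: centre of the base's underside, z up. At swivel 0 the lens points along its -x, roughly toward the robot. On the post a swivel (about the post, range 1.2 rad either way) carries a tilt hinge; both stay where they are put.
- swivel_head: Grey fork on top of the post that turns with the swivel and never tilts. Origin on the post axis, 198 mm above the desk. The swivel turns with about 0.5 N m and does not spring back.
- post_top (a point): Point on the post axis at the tilt hinge, 230 mm above the desk. Its frame turns with the swivel but never tilts: z up, -x points level along the lens arm toward the lens, y is the tilt hinge's axis.
- tilt_clutch: Aluminium drum of the tilt hinge, in the fork. It slips at about 0.85 N m. Between it and the lens is a stiff spring on the same axis (about 10 N m/rad): a lens raised by hand and released sinks back by about 0.12 rad (7 degrees); after lowering it rises back by about 0.05 rad. The amounts vary with the lens's hidden weight (0.26 to 0.40 kg).
- lens: The lens with its arm and grip fin, one rigid part. Origin on the tilt hinge, axes as lens_centre. The lens slopes down from the hinge to its free edge, 165 mm from the hinge; it starts too steep, at about 26 to 34 degrees.
- lens_centre (a point): Centre of the lens, 110 mm from the hinge: a grey rectangular frame 110 mm (along the arm) x 140 mm (across) x 14 mm thick with a clear pane. Axes: -x runs away from the hinge to the free edge, y across, z is the normal of the upper face. The slope from level is the angle between z and vertical.
- grip_fin (a point): Grip point of the fin: a grey plate with dark ribs on the upper face at the free edge, 64 mm long (y), 10 mm thick (x), 48 mm high, square to the frame. The point is 155 mm from the hinge along -x and 33 mm along +z, 22 mm below the crest, 26 mm above the frame; axes as lens_centre. To take it squarely, point the tool along -z, closing along x: tilted as much as the lens.
- index_cards: Pack of plain off-white index cards with a brown band round it, 78 x 126 x 20 mm, loose on the desk under the lens's swing, to the left or right. Origin: centre of its underside.
- ext_drive: White external drive, 113 x 79 x 16 mm, loose, on the other side from the cards. Origin: centre of its underside. To be left alone.
- mug_black: Black mug, 84 x 120 x 92 mm, bystander on the left. Origin: centre of its underside.
- calculator: Calculator, 122 x 78 x 15 mm, bystander near the robot. Origin: centre of its underside.
- speaker: White ball speaker, 77 x 77 x 80 mm, bystander on the right. Origin: centre of its underside.
- tape_measure: Tape measure, 34 x 79 x 60 mm, bystander on the left near the robot. Origin: centre of its underside.
- hinged_tin: Small flat orange tin, 69 x 101 x 29 mm, bystander on the right near the robot. Origin: centre of its underside.
Things that resemble listed ones, but are neither listed nor needed, are in the scene too. Leave any pink look-alike of the index_cards alone.

How it is judged:
By the outcome, as a careful person would: the job done as asked, in the order asked, and still so for the second after the job is handed in, with the robot touching nothing.
It also fails if it takes over 45 s, if anything falls off the work surface, if the arm or the gripper's body presses on something with over 40 N, if the wrist force passes 120 N, or if a joint passes its speed limit or range.

## Working session

There is one attempt and no reset: what is moved stays moved. The work goes in short steps, Python scripts to look and compute and a tool call to move; the robot and the scene stay as the last step left them, time stands still between calls to the robot, and variables do not carry over. Pictures are saved under pics/ and viewed, at most 10 in all, crops included, and the job is handed in when it is done.

Besides the shell and the picture viewer there is one more tool, called after ">>>" in YAML: its name, and indented under it one key for each argument. play_rows: Moves the arm, as the interface text tells. Its arguments: {"type":"object","properties":{"steps":{"type":"array"},"jaw":{"type":"number"},"grip_force":{"type":"number"}},"required":["steps"]}

```bash
ls; mkdir -p pics; cat > h.py <<'E'
import numpy as np, cv2
from workcell import bot
from scipy.spatial.transform import Rotation as Ro
def cam(n,save=None):
    c=bot.read_camera(n)
    if save: cv2.imwrite('pics/'+save+'.png',c['pixels'])
    return c
def ray(c,u,v):
    K=c['mtx'];d=c['R'].T@np.array([(u-K[0,2])/K[0,0],(v-K[1,2])/K[1,1],1.]);return -c['R'].T@c['t'],d/np.linalg.norm(d)
def onz(c,u,v,z):
    o,d=ray(c,u,v);return o+d*(z-o[2])/d[2]
def proj(c,X):
    p=c['R']@np.array(X)+c['t'];p=c['mtx']@p;return p[:2]/p[2]
E
python3 - <<'E'
from h import *
a=cam('top','top0');b=cam('scene','scene0')
for c in(a,b):print(c['mtx'],-c['R'].T@c['t'],c['R'])
s=bot.read_state();print(s)
E
```

```text
pics
[[397.20448959   0.         318.49247548]
 [  0.         397.20448959 198.97727031]
 [  0.           0.           1.        ]] [0.35043541 0.0128885  1.51014557] [[-0.00280561 -0.99997804 -0.00600435]
 [-0.98551565  0.00378305 -0.16954229]
 [ 0.16956128  0.00544172 -0.98550462]]
[[375.4377568    0.         326.26178715]
 [  0.         375.4377568  199.66801562]
 [  0.           0.           1.        ]] [-0.05219979  0.58069322  0.7806134 ] [[-0.63604958 -0.77129791  0.02324786]
 [-0.47169579  0.36478683 -0.80276625]
 [ 0.61069142 -0.52156505 -0.59584049]]
{'time': 0.1, 'q': array([-1.34287656e+00,  2.64715467e-01,  1.60522849e+00,  1.97194181e-06,
        1.27366415e+00, -3.69244747e-02]), 'joint_vel': array([ 0.00038774, -0.00139966, -0.00348878, -0.00020025, -0.00036525,
        0.00094218]), 'joint_torque': array([-1.60810250e-04, -5.16709185e+01, -3.68590271e+01, -7.18327260e-05,
        6.33862481e-03,  6.41020719e-06]), 'tool_pos': array([ 0.17653261, -0.65087659,  0.24706592]), 'tcp_rot': array([-3.11209922e+00, -4.14535744e-01,  2.98735050e-04]), 'wrist_force': array([-0.52762001, -0.86323837,  0.12828123]), 'torque': array([ 0.01515022,  0.00781959, -0.00253038]), 'grip_force': 0.0, 'width': 0.9992620817893938}
```

View pics/top0.png

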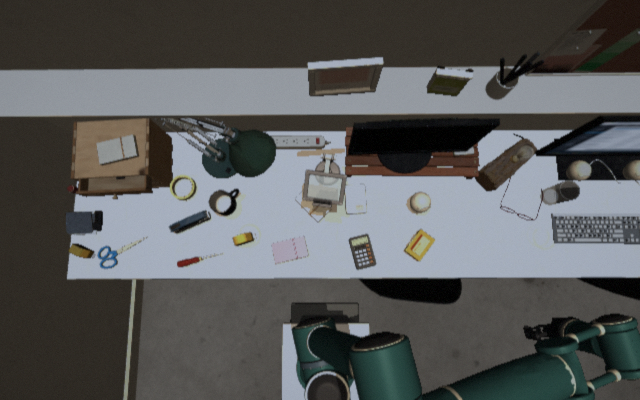

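View pics/scene0.png

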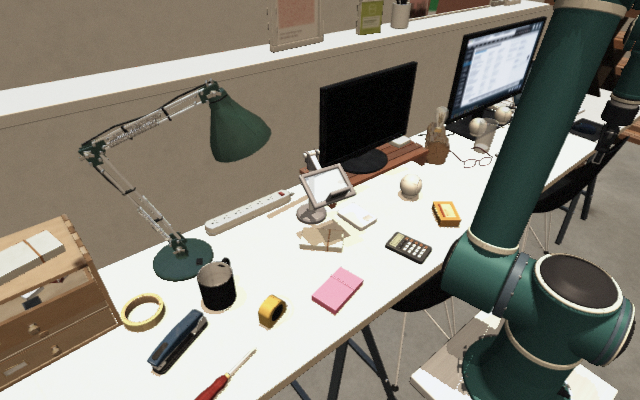

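Top: the magnifier is at about (325,182), and an off-white pack with a brown band sits under the lens at (315,208). The drive is at (356,198). Pack candidates are the pink one at (291,249), a banded pack on the drawer box at (117,150), and the off-white banded one at (315,208). The last fits, because it is loose on the desk under the lens's swing, opposite the drive. I'll confirm it in an enlarged crop.

```bash
python3 - <<'E'
import cv2,numpy as np
t=cv2.imread('pics/top0.png')[145:235,275:385];s=cv2.imread('pics/scene0.png')[145:262,270:390]
t=cv2.resize(t,(400*110//90,400),interpolation=2);t=cv2.resize(cv2.imread('pics/top0.png')[145:235,275:385],(385,315),interpolation=2)
s=cv2.resize(s,(410,400),interpolation=2)
o=np.zeros((400,800,3),np.uint8);o[:315,:385]=t;o[:400,390:800]=s
cv2.imwrite('pics/crop0.png',o)
E
```

```text
(no output)
```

View pics/crop0.png

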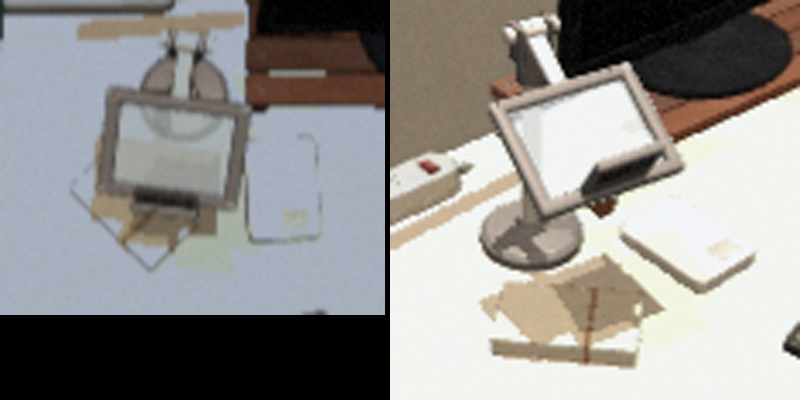

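The crop confirms the off-white pack with the brown band, at about top (314,203) and scene (312,238). It lies loose on the desk, to the left of the white drive. The lens frame corners are clear in both views, so I'll triangulate them.

```bash
cat >> h.py <<'E'
def tri(rs):
    A=sum(np.eye(3)-np.outer(d,d) for o,d in rs);b=sum((np.eye(3)-np.outer(d,d))@o for o,d in rs)
    X=np.linalg.solve(A,b);return X,max(np.linalg.norm((np.eye(3)-np.outer(d,d))@(X-o)) for o,d in rs)
E
python3 - <<'E'
from h import *
np.set_printoptions(precision=4,suppress=True)
a=cam('top');b=cam('scene')
T=lambda p:(p[0]/3.5+275,p[1]/3.5+145); S=lambda p:((p[0]-390)/3.417+270,p[1]/3.419+145)
P={}
for n,t,s in [('FL',(100,193),(545,213)),('FR',(237,208),(684,163)),('BL',(108,88),(492,108)),('BR',(250,107),(630,65)),('hinge',(184,45),(533,28))]:
    P[n],e=tri([ray(a,*T(t)),ray(b,*S(s))]);print(n,P[n],e)
c=(P['FL']+P['FR']+P['BL']+P['BR'])/4
l=(P['BL']+P['BR']-P['FL']-P['FR'])/2;w=(P['FL']+P['BL']-P['FR']-P['BR'])/2
n=np.cross(l,w);n/=np.linalg.norm(n)
print('c',c,'len',np.linalg.norm(l),'wid',np.linalg.norm(w),'slope',np.degrees(np.arccos(n[2])),'head',np.degrees(np.arctan2(-l[1],-l[0])))
print('fore hinge',c+l/np.linalg.norm(l)*.11-n*0)
for p in [(490,340),(640,346),(660,308),(607,255),(482,303)]:print('card S',p,onz(b,*S(p),.02))
for p in [(72,188),(152,270),(215,225),(155,210),(125,245),(100,150)]:print('card T',p,onz(a,*T(p),.02))
for p in [(480,232),(583,232),(531,200),(531,260)]:print('base S',onz(b,*S(p),.02))
for p in [(140,90),(229,90),(185,50)]:print('base T',onz(a,*T(p),.02))
# card white/drive outlines at desk in scene
E
```

```text
FL [0.5822 0.074  0.151 ] 0.0025288249083976894
FR [ 0.5663 -0.0624  0.1499] 0.0016527388648406491
BL [0.6746 0.0619 0.1993] 0.0010687119063028815
BR [ 0.6558 -0.0746  0.1994] 0.00010707676972895709
hinge [ 0.709  -0.0099  0.2341] 0.0008974285267149554
c [ 0.6197 -0.0003  0.1749] len 0.10401342922078811 wid 0.13758438524981165 slope 28.077946809664354 head 172.40474417173496
fore hinge [ 0.7159 -0.0131  0.2267]
card S (490, 340) [0.6063 0.117  0.02  ]
card S (640, 346) [0.5214 0.0208 0.02  ]
card S (660, 308) [ 0.5467 -0.0253  0.02  ]
card S (607, 255) [ 0.6314 -0.0358  0.02  ]
card S (482, 303) [0.6488 0.0947 0.02  ]
card T (72, 188) [0.6082 0.1084 0.02  ]
card T (152, 270) [0.5182 0.0216 0.02  ]
card T (215, 225) [ 0.5669 -0.0467  0.02  ]
card T (155, 210) [0.5836 0.0182 0.02  ]
card T (125, 245) [0.5455 0.0507 0.02  ]
card T (100, 150) [0.6502 0.0781 0.02  ]
base S [0.7314 0.0371 0.02  ]
base S [ 0.6715 -0.04    0.02  ]
base S [ 0.7415 -0.0317  0.02  ]
base S [0.6691 0.0243 0.02  ]
base T [0.7174 0.0343 0.02  ]
base T [ 0.717  -0.0637  0.02  ]
base T [ 0.7627 -0.0156  0.02  ]
```

>>> play_rows:
  steps: [0.05, -0.05, -0.05, 0.04, 0.54, -0.535, -0.1, 0.4, 0.54, -0.535, -0.1, 0.4, 0.54, -0.535, -0.1, 0.4, 0.54, -0.535, -0.1, 0.4, 0.54, -0.535, -0.1, 0.4, 0.54, -0.535, -0.1, 0.4, 0.54, -0.535, -0.1, 0.4, 0.54, -0.535, -0.1, 0.4, 0.54, -0.535, -0.1, 0.4]
  jaw: 0

```text
time: 1.45
tool_pos: [0.4837, -0.1207, 0.3352]
tcp_rot: [3.134, -0.212, 0.001]
wrist_force: [0.9, -0.7, -0.6]
width: 1.0
grip_force: 0.0
```

```bash
cat >> h.py <<'E'
def go(X,yaw):  # tool-y heading wanted (deg) -> row numbers
    s=bot.read_state();R=Ro.from_rotvec(s['tcp_rot']).as_matrix()
    h=np.degrees(np.arctan2(R[1,1],R[0,1]));dy=(h-yaw+180)%360-180
    print('at',s['tool_pos'].round(4),'yaw',h.round(2),'tilt',np.degrees(np.arccos(-R[2,2])).round(2),'t',s['time'],'F',s['wrist_force'].round(1),'row',(R.T@(np.array(X)-s['tool_pos'])).round(4),np.radians(dy).round(3))
E
python3 - <<'E'
from h import *
go([.562,.007,.30],-97.6)
c=cam('wrist','wr0');print(c['mtx'],-c['R'].T@c['t'],c['R'])
E
```

```text
at [ 0.4837 -0.1207  0.3352] yaw -97.75 tilt 0.05 t 1.45 F [ 0.9 -0.7 -0.6] row [ 0.0603 -0.1371  0.0352] -0.003
[[309.70691629   0.         320.85001984]
 [  0.         309.70691629 202.13601259]
 [  0.           0.           1.        ]] [ 0.56505189 -0.13116593  0.46118604] [[-1.35336019e-01 -9.90799713e-01  3.00133076e-04]
 [-9.37122205e-01  1.28102403e-01  3.24640952e-01]
 [-3.21692610e-01  4.36543527e-02 -9.45837281e-01]]
```

View pics/wr0.png

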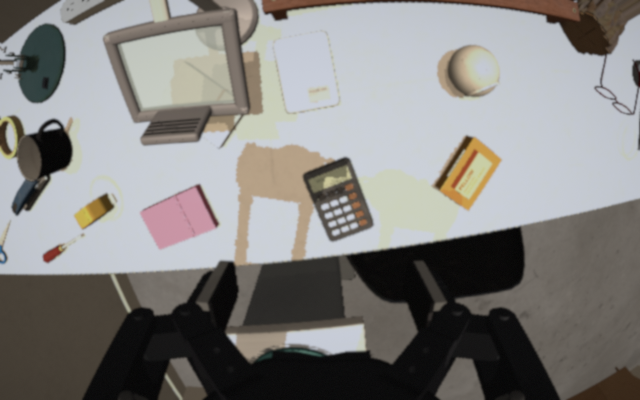

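The wrist view shows the lens frame at (105–248, 10–125) and the fin at (141–212, 107–143) with its crest on the lower side. The pack lies under the lens, with a corner near (222,147). I'll check the crest against the prediction.

```bash
cat >> h.py <<'E'
def fray(c,u,v):
    K=c['mtx'];x=np.array([u-K[0,2],v-K[1,2]])/K[0,0];r=np.linalg.norm(x)
    d=c['R'].T@np.r_[x/r*np.sin(r),np.cos(r)];return -c['R'].T@c['t'],d
def fonz(c,u,v,z):
    o,d=fray(c,u,v);return o+d*(z-o[2])/d[2]
E
python3 - <<'E'
from h import *
np.set_printoptions(precision=4,suppress=True)
c=cam('wrist')
for p in [(141,138),(200,143)]:print(fonz(c,*p,.206))
print('pred crest',np.array([.713,-.013,0])+.1627*np.array([-.991,.132,0]))
print('fin base')
for p in [(155,110),(212,107)]:print(fonz(c,*p,.165))
print('card corner',fonz(c,222,147,0.02),fonz(c,240,113,.02))
E
```

```text
[0.5661 0.0462 0.206 ]
[ 0.5497 -0.0142  0.206 ]
pred crest [0.5518 0.0085 0.    ]
fin base
[0.5913 0.0488 0.165 ]
[ 0.5801 -0.0164  0.165 ]
card corner [0.5242 0.032  0.02  ] [ 0.5691 -0.0046  0.02  ]
```

>>> play_rows:
  steps: [0.03, -0.06, 0.01, 0, 0.06, -0.137, 0.035, 0, 0.06, -0.137, 0.035, 0, 0.06, -0.137, 0.035, 0, 0.06, -0.137, 0.035, 0]

```text
time: 2.17
tool_pos: [0.5607, 0.004, 0.2999]
tcp_rot: [3.134, -0.213, -0.001]
wrist_force: [-0.5, 0.2, 0.2]
width: 1.0
grip_force: 0.0
```

```bash
python3 - <<'E'
from h import *
go([.562,.007,.19],-97.6)
c=cam('wrist','wr1')
E
```

```text
at [0.5607 0.004  0.2999] yaw -97.77 tilt 0.05 t 2.175 F [-0.5  0.2  0.2] row [ 0.0009 -0.0032  0.1099] -0.003
```

View pics/wr1.png

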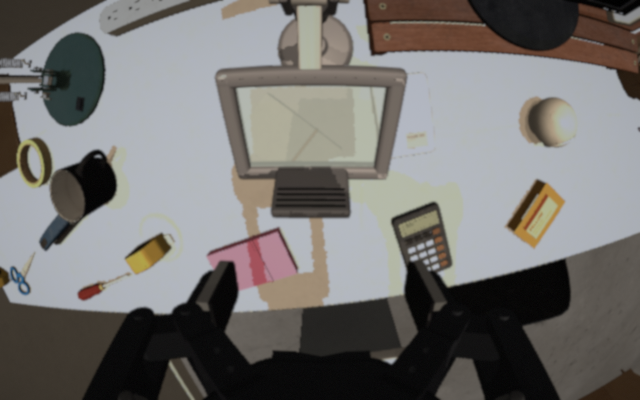

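The fin's crest is at (272–350, 215) and the fingers straddle it around u≈322, so the tool must shift slightly to the left.

```bash
python3 - <<'E'
from h import *
np.set_printoptions(precision=4,suppress=True)
c=cam('wrist')
a=fonz(c,272,215,.206);b=fonz(c,350,216,.206);print(a,b,np.linalg.norm(a-b),(a+b)/2, np.degrees(np.arctan2(*(b-a)[1::-1])))
m=(a+b)/2
f=[fonz(c,217,77,.199),fonz(c,405,72,.199),fonz(c,387,178,.15),fonz(c,233,178,.15)]
print(np.array(f),np.mean(f,0))
d=np.array([-.991,.132,0])
t=m-d*.0103;t[2]=.190;go(t,-97.6)
E
```

```text
[0.5619 0.0421 0.206 ] [ 0.553  -0.0172  0.206 ] 0.0599436901768542 [0.5574 0.0125 0.206 ] -98.5878453099336
[[ 0.6726  0.0667  0.199 ]
 [ 0.6562 -0.071   0.199 ]
 [ 0.5632 -0.0585  0.15  ]
 [ 0.5833  0.085   0.15  ]] [0.6188 0.0055 0.1745]
at [0.5608 0.0037 0.3005] yaw -97.83 tilt 0.05 t 2.275 F [ 0.3 -0.7 -1. ] row [ 0.0057 -0.0083  0.1105] -0.004
```

>>> play_rows:
  steps: [0.004, -0.008, 0.03, 0, 0.004, -0.008, 0.06, 0, 0.004, -0.008, 0.085, 0, 0.004, -0.008, 0.1, 0, 0.004, -0.008, 0.108, 0, 0.004, -0.008, 0.108, 0]

```text
time: 3.02
tool_pos: [0.5661, 0.0121, 0.192]
tcp_rot: [3.134, -0.213, 0.0]
wrist_force: [-1.2, 0.9, 0.3]
width: 0.997
grip_force: 0.0
```

```bash
python3 - <<'E'
from h import *
go([.565,.011,.192],-97.8)
a=cam('wrist')['pixels'][100:340,180:460];b=cam('scene')['pixels'][120:240,270:410]
cv2.imwrite('pics/c1.png',np.hstack([cv2.resize(a,(400,343)),cv2.resize(b,(400,343),interpolation=2)]))
E
```

```text
at [0.5661 0.0121 0.192 ] yaw -97.77 tilt 0.0 t 3.025 F [-1.2  0.9  0.3] row [-0.0009  0.0013  0.    ] 0.0
```

View pics/c1.png

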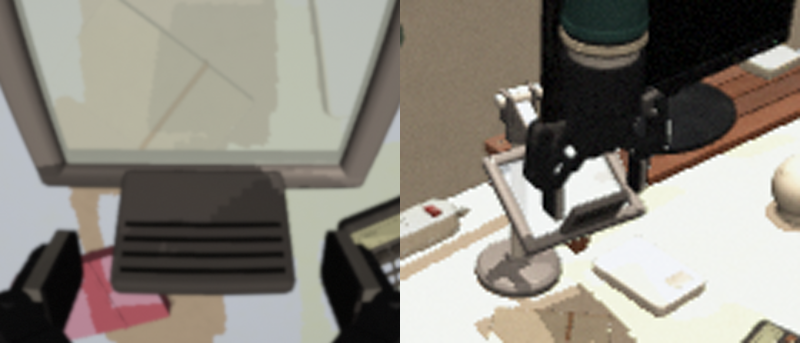

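The fin sits between the open pads, centred to within a few mm, so I'll close the gripper.

>>> play_rows:
  steps: [0, 0, 0, 0, 0, 0, 0, 0, 0, 0, 0, 0, 0, 0, 0, 0, 0, 0, 0, 0, 0, 0, 0, 0]
  jaw: 255
  grip_force: 50

```text
time: 3.88
tool_pos: [0.5669, 0.0124, 0.1924]
tcp_rot: [-3.134, 0.212, -0.003]
wrist_force: [3.9, -0.2, 2.5]
width: 0.731
grip_force: 56.8
```

```bash
python3 - <<'E'
from h import *
np.set_printoptions(precision=4,suppress=True)
go([.565,.011,.192],-97.8)
c=cam('wrist','w2')
# card back edge ends in pane from previous crop: (100..255)
for p in [(100,0),(207,65),(255,100)]:
    u,v=180+p[0]*.7,100+p[1]*.7;print(fonz(c,u,v,.02),fonz(c,u,v,0))
E
```

```text
at [0.5669 0.0124 0.1924] yaw -97.75 tilt 0.11 t 3.875 F [ 3.9 -0.2  2.5] row [-0.0017  0.0016  0.0004] 0.001
[0.6591 0.0692 0.02  ] [0.6599 0.0737 0.    ]
[0.6039 0.004  0.02  ] [0.6009 0.0041 0.    ]
[ 0.5753 -0.0258  0.02  ] [ 0.5704 -0.0277  0.    ]
```

>>> play_rows:
  steps: [0.0001, -0.005, 0, 0.033, 0.0004, -0.0098, 0, 0.067, 0.001, -0.0146, 0, 0.1, 0.0017, -0.0194, 0, 0.134, 0.0025, -0.0242, 0, 0.167, 0.0036, -0.029, 0, 0.2, 0.0047, -0.0337, 0, 0.234, 0.0059, -0.0384, 0, 0.267, 0.0059, -0.0384, 0, 0.267]

```text
time: 5.05
tool_pos: [0.5776, 0.05, 0.1921]
tcp_rot: [3.079, -0.624, 0.002]
wrist_force: [4.4, 0.5, 1.5]
width: 0.731
grip_force: 56.9
```

```bash
python3 - <<'E'
from h import *
go([.578,.0496,.192],-113)
a=cam('wrist','w3')['pixels'][:340,140:500];b=cam('top','t3')['pixels'][140:240,275:385]
cam('scene','s3')
cv2.imwrite('pics/c3.png',np.hstack([cv2.resize(a,(400,378)),cv2.resize(b,(400,378),interpolation=2)]))
E
```

```text
at [0.5776 0.05   0.1921] yaw -112.93 tilt 0.07 t 5.05 F [4.4 0.5 1.5] row [0.0005 0.0002 0.0001] 0.001
```

View pics/c3.png

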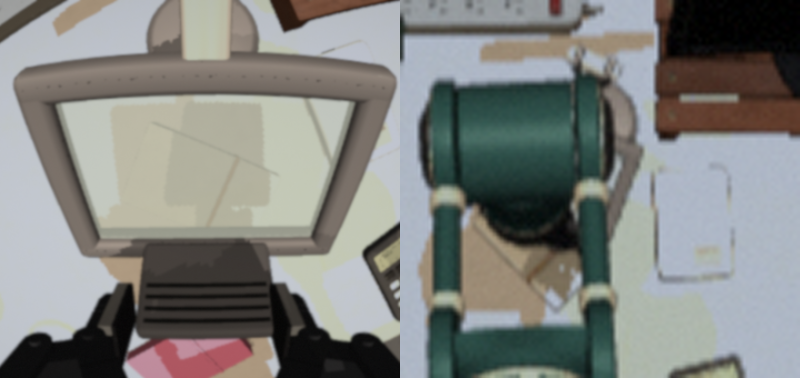

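In the wrist crop the fin is held at (140–272, 240–335). The pack's back edge runs (152,122)–(280,175) through the pane, and the base spans (148–258, 35). I'll compute the post and cards from this.

```bash
python3 - <<'E'
from h import *
np.set_printoptions(precision=4,suppress=True)
c=cam('wrist')
W=lambda p:(140+p[0]*.9,p[1]*.9)
L,Rr,band=[fonz(c,*W(p),.02) for p in [(152,122),(280,175),(238,158)]]
print('edge',L,Rr,np.linalg.norm(L-Rr),band)
e=(L-Rr)/np.linalg.norm(L-Rr);n=np.array([-e[1],e[0],0]);C=(L+Rr)/2+n*.039;print('centre',C)
for p in [(148,38),(258,38)]:print('base',fonz(c,*W(p),.02))
for v in (5,30,50):print('arm',[fonz(c,*W((x,v)),.225) for x in (181,230)])
E
```

```text
edge [0.6612 0.0604 0.02  ] [ 0.5745 -0.0253  0.02  ] 0.12190876010639702 [0.6029 0.0043 0.02  ]
centre [0.5905 0.0453 0.02  ]
base [0.7309 0.034  0.02  ]
base [ 0.6945 -0.0522  0.02  ]
arm [array([0.6824, 0.0112, 0.225 ]), array([ 0.6774, -0.0008,  0.225 ])]
arm [array([0.6757, 0.0141, 0.225 ]), array([0.6707, 0.0021, 0.225 ])]
arm [array([0.6705, 0.0163, 0.225 ]), array([0.6655, 0.0043, 0.225 ])]
```

Base, arm line and pack centre agree: the lens axis passes within about 1 mm of the pack's middle (0.591, 0.043). Next I'll raise to about 8° held, allowing for the sink-back.

>>> play_rows:
  steps: [-0.0015, 0, -0.007, 0, -0.0028, 0, -0.014, 0, -0.0038, 0, -0.021, 0, -0.0046, 0, -0.028, 0, -0.0049, 0, -0.035, 0, -0.005, 0, -0.042, 0, -0.0048, 0, -0.049, 0, -0.0044, 0, -0.055, 0, -0.0044, 0, -0.055, 0]

```text
time: 6.38
tool_pos: [0.5716, 0.0501, 0.2436]
tcp_rot: [3.075, -0.63, -0.007]
wrist_force: [6.7, -3.2, -11.0]
width: 0.728
grip_force: 56.9
```

```bash
python3 - <<'E'
from h import *
go([.578,.0496,.247],-113)
cam('wrist','w4')
E
```

```text
at [0.5716 0.0501 0.2436] yaw -113.16 tilt 0.28 t 6.375 F [  6.7  -3.2 -11. ] row [ 0.006  -0.002  -0.0035] -0.003
```

>>> play_rows:
  steps: [0, 0, 0, 0, 0, 0, 0, 0, 0, 0, 0, 0, 0, 0, -0.04, 0, 0, 0, -0.09, 0, 0, 0.06, -0.1, 0, 0, 0.12, -0.1, 0, 0, 0.18, -0.1, 0, 0, 0.24, -0.1, 0, 0, 0.28, -0.1, 0]
  jaw: 0

```text
time: 7.68
tool_pos: [0.462, -0.208, 0.3474]
tcp_rot: [3.077, -0.63, 0.001]
wrist_force: [-0.0, 0.9, 0.8]
width: 0.997
grip_force: 0.0
```

```bash
python3 - <<'E'
from h import *
go([.578,.0496,.35],-113)
w=cam('wrist','w5')['pixels'];t=cam('top','t5')['pixels'][140:240,275:395];s=cam('scene','s5')['pixels'][130:250,270:390]
cv2.imwrite('pics/c5.png',np.hstack([cv2.resize(t,(400,333),interpolation=2),cv2.resize(s,(333,333),interpolation=2)]))
E
```

```text
at [ 0.462  -0.208   0.3474] yaw -113.13 tilt 0.04 t 7.675 F [-0.   0.9  0.8] row [ 0.0054 -0.2825 -0.0027] -0.002
```

View pics/c5.png

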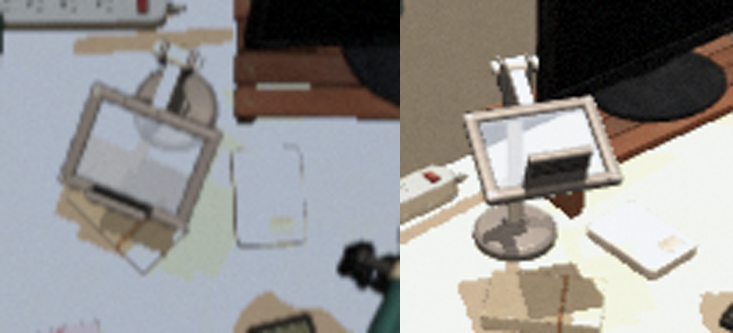

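The lens is released and holds. Its corners are clear: top crop (94,82), (221,130), (183,229), (60,180); scene crop (464,113), (594,97), (621,183), (489,201). The pack and drive have not moved.

```bash
cat >> h.py <<'E'
def lens(a,b,T,S,pairs):
    P={}
    for n,t,s in pairs:
        P[n],e=tri([ray(a,*T(t)),ray(b,*S(s))]);print(n,P[n].round(4),round(e,4))
    c=sum(P.values())/4
    l=(P['BL']+P['BR']-P['FL']-P['FR'])/2;w=(P['FL']+P['BL']-P['FR']-P['BR'])/2
    n=np.cross(l,w);n/=np.linalg.norm(n)
    h=np.arctan2(-l[1],-l[0]);h2=np.arctan2(w[0],-w[1]);
    print('c',c.round(4),'len',np.linalg.norm(l).round(4),'wid',np.linalg.norm(w).round(4),'slope',np.degrees(np.arccos(n[2])).round(2),'slope_l',np.degrees(np.arcsin(l[2]/np.linalg.norm(l))).round(2),'slope by centre z',np.degrees(np.arcsin((.230-c[2])/.11)).round(2),'head',180-np.degrees(h),180-np.degrees(h2))
    print('hinge est',(c+l/np.linalg.norm(l)*.11).round(4))
E
python3 - <<'E'
from h import *
a=cam('top');b=cam('scene')
lens(a,b,lambda p:(p[0]/3.333+275,p[1]/3.333+140),lambda p:((p[0]-400)/2.775+270,p[1]/2.775+130),
[('FL',(60,180),(489,201)),('FR',(183,229),(621,183)),('BL',(94,82),(464,113)),('BR',(221,130),(594,97))])
T=lambda p:(p[0]/3.333+275,p[1]/3.333+140)
for p in [(146,272),(189,231)]:print('card T',onz(a,*T(p),.02),onz(a,*T(p),0))
for p in [(136,95),(218,95)]:print('base',onz(a,*T(p),.02))
print('hinge pts',tri([ray(a,*T((180,57))),ray(b,(516-400)/2.775+270,62/2.775+130)]))
E
```

```text
FL [0.5987 0.1082 0.174 ] 0.0011
FR [ 0.548  -0.018   0.1685] 0.0008
BL [0.6912 0.0714 0.2138] 0.0003
BR [ 0.6406 -0.0575  0.2101] 0.0015
c [0.6196 0.026  0.1916] len 0.108 wid 0.1373 slope 22.24 slope_l 22.15 slope by centre z 20.42 head 22.43166190673412 21.6519682038807
hinge est [ 0.7138 -0.0129  0.2331]
card T [0.52025157 0.02018376 0.02      ] [0.52253076 0.02028168 0.        ]
card T [ 0.5669163  -0.02883779  0.02      ] [ 0.5698218  -0.02939782  0.        ]
base [0.72615474 0.03115354 0.02      ]
base [ 0.72574492 -0.06372748  0.02      ]
hinge pts (array([ 0.712486  , -0.01391288,  0.2337566 ]), np.float64(0.0020480886701760657))
```

```bash
cat >> h.py <<'E'
def fproj(c,X):
    p=c['R']@np.array(X)+c['t'];r=np.hypot(p[0],p[1]);th=np.arctan2(r,p[2]);K=c['mtx']
    return np.array([K[0,2]+K[0,0]*th*p[0]/r,K[1,2]+K[0,0]*th*p[1]/r])
def lp(q,post,hd,sl): # lens-frame pt -> world ; hd deg toward +y from -x
    h,s=np.radians(hd),np.radians(sl);x=np.array([np.cos(h),-np.sin(h),0]);y=np.array([np.sin(h),np.cos(h),0])
    X=x*np.cos(s)+np.array([0,0,np.sin(s)]);Z=-x*np.sin(s)+np.array([0,0,np.cos(s)])
    return np.array([post[0],post[1],.230])+q[0]*X+q[1]*y+q[2]*Z
E
python3 - <<'E'
from h import *
c=cam('wrist')
pts=np.array([fproj(c,lp(q,(.7125,-.0125),23,18)) for q in [(-.165,.07,.007),(-.165,-.07,.007),(-.055,.07,.007),(-.055,-.07,.007),(-.155,-.032,.055)]]);print(pts)
lo=pts.min(0).astype(int)-18;hi=pts.max(0).astype(int)+18;lo=np.maximum(lo,0)
print(lo,hi)
w=cv2.imread('pics/w5.png')[lo[1]:hi[1],lo[0]:hi[0]];s=cv2.imread('pics/s5.png')[165:208,290:354]
k=400/w.shape[1];w=cv2.resize(w,None,fx=k,fy=k,interpolation=2);s=cv2.resize(s,None,fx=6.2,fy=6.2,interpolation=2)
o=np.zeros((600,800,3),np.uint8);o[:min(600,w.shape[0]),:w.shape[1]]=w[:600];o[:s.shape[0],403:403+s.shape[1]]=s[:,:397];print(k,w.shape,s.shape)
cv2.imwrite('pics/c6.png',o)
E
```

```text
[[ 56.43410853 194.27224133]
 [135.48678799 192.66725384]
 [ 25.32818369 118.12660191]
 [105.57950482  98.97075927]
 [ 85.84010054 212.25904662]]
[ 7 80] [153 230]
2.73972602739726 (411, 400, 3) (267, 397, 3)
```

View pics/c6.png

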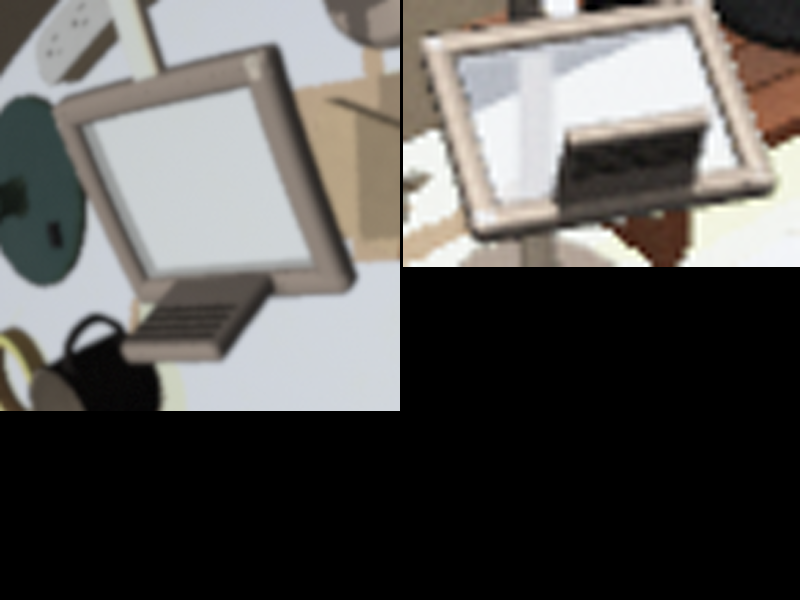

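Left (wrist): upper face corners BR≈(264,52), FR≈(337,288), FL≈(138,290), BL≈(60,108), crest ends (128,350), (225,353). Right (scene): BL (430,42), BR (708,10), FR (768,184), FL (475,228), crest ends (572,133), (703,113). I'll solve directly for heading and slope with the known lens geometry.

```bash
cat >> h.py <<'E'
from scipy.optimize import least_squares
Q=dict(FL=(-.165,.07,.007),FR=(-.165,-.07,.007),BL=(-.055,.07,.007),BR=(-.055,-.07,.007),CL=(-.155,.032,.055),CR=(-.155,-.032,.055))
def fit(obs): # obs: list (rayfn result, name): fits post, heading, slope to point-ray distances
    def res(p):
        r=[]
        for (o,d),n in obs:
            X=lp(Q[n],p[:2],p[2],p[3]);v=X-o;r.append((v-d*(v@d))*1000)
        return np.r_[np.concatenate(r),(p[0]-.7125)*500,(p[1]+.0125)*500]
    s=least_squares(res,[.7125,-.0125,23,18],x_scale=[.01,.01,5,5],loss='soft_l1',f_scale=3)
    p=s.x;print('post',p[:2].round(4),'head',p[2].round(2),'slope',p[3].round(2),'res mm',[(n,round(float(np.linalg.norm(res(p)[3*i:3*i+3])),1)) for i,(r,n) in enumerate(obs)]);return p
E
python3 - <<'E'
from h import *
w=cam('wrist');s=cam('scene');t=cam('top')
W=[(fray(w,x/2.74+7,y/2.74+80),n) for n,x,y in [('BR',264,52),('FR',337,288),('FL',138,290),('BL',60,108),('CL',128,350),('CR',225,353)]]
S=[(ray(s,(x-403)/6.2+290,y/6.2+165),n) for n,x,y in [('BL',430,42),('BR',708,10),('FR',768,184),('FL',475,228),('CL',572,133),('CR',703,113)]]
T=[(ray(t,x/3.333+275,y/3.333+140),n) for n,x,y in [('FL',60,180),('FR',183,229),('BL',94,82),('BR',221,130)]]
for o in (W,S,W+S,W+S+T):fit(o)
E
```

```text
post [ 0.7141 -0.0075] head 24.5 slope 22.98 res mm [('BR', 1.8), ('FR', 6.8), ('FL', 1.8), ('BL', 6.8), ('CL', 1.8), ('CR', 1.3)]
post [ 0.7099 -0.0106] head 23.58 slope 19.59 res mm [('BL', 6.3), ('BR', 7.7), ('FR', 6.2), ('FL', 2.3), ('CL', 4.0), ('CR', 2.7)]
post [ 0.7136 -0.0116] head 23.39 slope 20.75 res mm [('BR', 3.1), ('FR', 9.3), ('FL', 5.6), ('BL', 5.6), ('CL', 1.1), ('CR', 0.4), ('BL', 7.8), ('BR', 8.4), ('FR', 4.3), ('FL', 2.9), ('CL', 5.1), ('CR', 1.7)]
post [ 0.7147 -0.0122] head 22.83 slope 20.75 res mm [('BR', 4.3), ('FR', 9.8), ('FL', 5.6), ('BL', 5.7), ('CL', 0.4), ('CR', 1.3), ('BL', 7.7), ('BR', 9.4), ('FR', 5.3), ('FL', 1.5), ('CL', 3.6), ('CR', 2.5), ('FL', 6.0), ('FR', 3.9), ('BL', 3.0), ('BR', 2.3)]
```

```bash
python3 - <<'E'
from h import *
w=cam('wrist');s=cam('scene')
C=[]
for (x,y),(u,v) in [((128,350),(572,133)),((225,353),(703,113))]:
    X,e=tri([fray(w,x/2.74+7,y/2.74+80),ray(s,(u-403)/6.2+290,v/6.2+165)]);print(X.round(4),round(e,4));C.append(X)
print(np.linalg.norm(C[0]-C[1]))
for sl in (15,17,19,20,21,22,23,24):print(sl,[lp(Q[n],(.7125,-.0125),23,sl).round(4) for n in('CL','CR')])
E
```

```text
[0.574  0.0786 0.2279] 0.0008
[0.5507 0.0244 0.2268] 0.001
0.05906254880063131
15 [array([0.5741, 0.081 , 0.243 ]), array([0.5491, 0.0221, 0.243 ])]
17 [array([0.5738, 0.0812, 0.2373]), array([0.5488, 0.0222, 0.2373])]
19 [array([0.5736, 0.0812, 0.2315]), array([0.5486, 0.0223, 0.2315])]
20 [array([0.5736, 0.0812, 0.2287]), array([0.5486, 0.0223, 0.2287])]
21 [array([0.5737, 0.0812, 0.2258]), array([0.5487, 0.0223, 0.2258])]
22 [array([0.5737, 0.0812, 0.2229]), array([0.5487, 0.0222, 0.2229])]
23 [array([0.5739, 0.0811, 0.2201]), array([0.5489, 0.0222, 0.2201])]
24 [array([0.5741, 0.081 , 0.2172]), array([0.5491, 0.0221, 0.2172])]
```

The crest triangulates cleanly (z ≈ 0.2274, length 59 mm), giving slope ≈ 20.5° and heading ≈ 23.2°, on target. It needs about 5.5° more, so I'll regrip and raise by about 12.5°.

```bash
python3 - <<'E'
from h import *
go([.567,.0495,.30],-113.1);go([.567,.0495,.2135],-113.1)
E
```

```text
at [ 0.4639 -0.2053  0.3468] yaw -112.95 tilt 0.01 t 8.225 F [-0.6  0.1  0.8] row [-0.0043 -0.2748  0.0469] 0.003
at [ 0.4639 -0.2053  0.3468] yaw -112.95 tilt 0.01 t 8.225 F [-0.6  0.1  0.8] row [-0.0043 -0.2748  0.1334] 0.003
```

>>> play_rows:
  steps: [-0.001, -0.06, 0, 0, -0.002, -0.12, 0, 0, -0.003, -0.18, 0, 0, -0.004, -0.24, 0.005, 0, -0.0043, -0.2748, 0.01, 0.003, -0.0043, -0.2748, 0.05, 0.003, -0.0043, -0.2748, 0.09, 0.003, -0.0043, -0.2748, 0.12, 0.003, -0.0043, -0.2748, 0.1334, 0.003, -0.0043, -0.2748, 0.1334, 0.003]

```text
time: 9.48
tool_pos: [0.5666, 0.0486, 0.2127]
tcp_rot: [3.077, -0.631, -0.003]
wrist_force: [-1.3, -0.6, -0.6]
width: 0.999
grip_force: 0.0
```

>>> play_rows:
  steps: [0, 0, 0, 0, 0, 0, 0, 0, 0, 0, 0, 0, 0, 0, 0, 0, 0, 0, 0, 0, 0, 0, 0, 0]
  jaw: 255
  grip_force: 70

```text
time: 10.22
tool_pos: [0.5683, 0.0485, 0.2143]
tcp_rot: [-3.077, 0.632, -0.005]
wrist_force: [5.4, 2.0, 3.9]
width: 0.728
grip_force: 77.3
```

```bash
python3 - <<'E'
from h import *
go([.567,.0495,.2135],-113.1)
print(bot.read_state()['width'])
cam('wrist','w7')
E
```

```text
at [0.5683 0.0485 0.2143] yaw -113.2 tilt 0.18 t 10.225 F [5.4 2.  3.9] row [-0.0016 -0.0004  0.0008] -0.002
0.7278659196179011
```

>>> play_rows:
  steps: [-0.0004, 0, -0.006, 0, -0.0008, 0, -0.012, 0, -0.001, 0, -0.018, 0, -0.001, 0, -0.024, 0, -0.0008, 0, -0.03, 0, -0.0004, 0, -0.0355, 0, -0.0002, 0, -0.0375, 0, -0.0002, 0, -0.0375, 0]

```text
time: 11.28
tool_pos: [0.5679, 0.047, 0.2477]
tcp_rot: [3.075, -0.633, 0.002]
wrist_force: [14.1, -1.9, -11.8]
width: 0.726
grip_force: 79.0
```

>>> play_rows:
  steps: [0, 0, 0, 0, 0, 0, 0, 0, 0, 0, 0, 0, 0, 0, -0.04, 0, 0, 0, -0.09, 0, 0, 0.06, -0.1, 0, 0, 0.12, -0.1, 0, 0, 0.18, -0.1, 0, 0, 0.24, -0.1, 0, 0, 0.28, -0.1, 0]
  jaw: 0

```text
time: 12.52
tool_pos: [0.4549, -0.2108, 0.3514]
tcp_rot: [3.076, -0.634, 0.0]
wrist_force: [1.3, 0.2, -0.8]
width: 0.999
grip_force: 0.0
```

```bash
python3 - <<'E'
from h import *
go([.578,.0496,.35],-113)
w=cam('wrist','w8')['pixels'][85:225,0:155];s=cam('scene','s8')['pixels'][160:208,290:354];t=cam('top','t8')['pixels'][150:235,280:350]
o=np.zeros((600,800,3),np.uint8)
w=cv2.resize(w,None,fx=2.6,fy=2.6,interpolation=2);s=cv2.resize(s,None,fx=6,fy=6,interpolation=2);t=cv2.resize(t,None,fx=3.5,fy=3.5,interpolation=2)
print(w.shape,s.shape,t.shape)
o[:364,:403]=w;o[:288,410:794]=s;o[295:592,410:655]=t[:297]
cv2.imwrite('pics/c8.png',o)
E
```

```text
at [ 0.4549 -0.2108  0.3514] yaw -113.3 tilt 0.05 t 12.525 F [ 1.3  0.2 -0.8] row [ 0.01   -0.2879  0.0012] -0.005
(364, 403, 3) (288, 384, 3) (298, 245, 3)
```

View pics/c8.png

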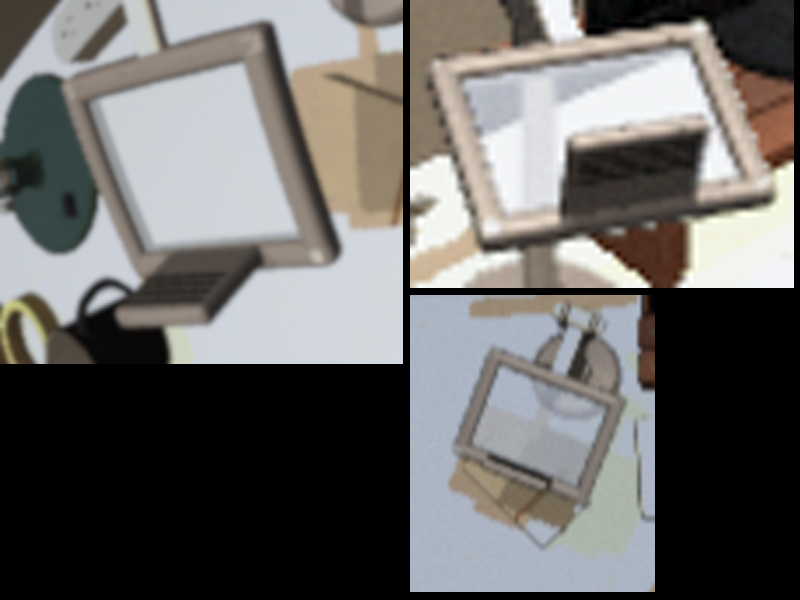

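The lens is released and holds. Crest ends: wrist crop (121,313), (211,315); scene crop (572,140), (704,123). The pack and drive are unmoved.

```bash
python3 - <<'E'
from h import *
w=cam('wrist');s=cam('scene')
C=[]
for (x,y),(u,v) in [((121,313),(572,140)),((211,315),(704,123))]:
    X,e=tri([fray(w,x/2.6,y/2.6+85),ray(s,(u-410)/6+290,v/6+160)]);print(X.round(4),round(e,4));C.append(X)
m=(C[0]+C[1])/2;print(np.linalg.norm(C[0]-C[1]),m)
from scipy.optimize import brentq
print('slope',brentq(lambda g:lp((-.155,0,.055),(.7125,-.0125),23,g)[2]-m[2],0,35),'head',np.degrees(np.arctan2(m[1]+.0125,.7125-m[0])),np.degrees(np.arctan2((C[0]-C[1])[0],(C[0]-C[1])[1])))
# pixel-shift check between the two releases
a=cv2.imread('pics/s5.png');b=cv2.imread('pics/s8.png')
tp=a[182:192,314:340];r=cv2.matchTemplate(b[170:204,304:350],tp,cv2.TM_CCOEFF_NORMED);_,mx,_,l=cv2.minMaxLoc(r)
def sub(f,i): return i+(f[i-1]-f[i+1])/2/(f[i-1]-2*f[i]+f[i+1])
du,dv=sub(r[l[1]],l[0])-10,sub(r[:,l[0]],l[1])-12;print('shift',du,dv,mx)
for sl in (13,14,15,16,17,18):print(sl,proj(s,lp((-.155,0,.055),(.7125,-.0125),23,sl))-proj(s,lp((-.155,0,.055),(.7125,-.0125),23,20.5)))
E
```

```text
[0.5754 0.0783 0.2365] 0.0005
[0.5508 0.0232 0.2352] 0.0004
0.060271809258525905 [0.56310975 0.05074713 0.23587718]
slope 17.4887949668843 head 22.94626842733708 24.062461570116024
shift 0.29599953 -3.2636337 0.9716290831565857
13 [ 0.10221959 -7.10377688]
14 [ 0.10667615 -6.11623593]
15 [ 0.10551298 -5.14046904]
16 [ 0.09875676 -4.17684081]
17 [ 0.0864371  -3.22570587]
18 [ 0.06858646 -2.28740879]
```

Two measurements agree on about 17.2°, with heading still about 23°. One more raise for a net of about 2.2°.

```bash
python3 - <<'E'
from h import *
go([.566,.0495,.2225],-113.1)
E
```

```text
at [ 0.4565 -0.2085  0.3511] yaw -113.25 tilt 0.03 t 12.775 F [1.3 1.5 0.1] row [-0.0012 -0.2802  0.1288] -0.003
```

>>> play_rows:
  steps: [0, -0.06, 0, 0, 0, -0.12, 0, 0, 0, -0.18, 0, 0, 0, -0.24, 0, 0, -0.001, -0.28, 0.005, 0, -0.001, -0.28, 0.045, 0, -0.001, -0.28, 0.085, 0, -0.001, -0.28, 0.115, 0, -0.001, -0.28, 0.1285, 0, -0.001, -0.28, 0.1285, 0]

```text
time: 14.02
tool_pos: [0.5654, 0.0498, 0.2218]
tcp_rot: [3.077, -0.63, -0.003]
wrist_force: [0.8, -0.0, 0.1]
width: 0.999
grip_force: 0.0
```

>>> play_rows:
  steps: [0, 0, 0, 0, 0, 0, 0, 0, 0, 0, 0, 0, 0, 0, 0, 0, 0, 0, 0, 0, 0, 0, 0, 0]
  jaw: 255
  grip_force: 70

```text
time: 14.78
tool_pos: [0.567, 0.049, 0.2233]
tcp_rot: [-3.077, 0.631, -0.004]
wrist_force: [3.2, 3.3, 3.2]
width: 0.731
grip_force: 77.1
```

>>> play_rows:
  steps: [-0.0002, 0, -0.006, 0, -0.0004, 0, -0.012, 0, -0.0004, 0, -0.018, 0, -0.0004, 0, -0.024, 0, -0.0002, 0, -0.03, 0, 0, 0, -0.0345, 0, 0, 0, -0.035, 0, 0, 0, -0.035, 0]

```text
time: 15.78
tool_pos: [0.5679, 0.0469, 0.2542]
tcp_rot: [3.075, -0.634, 0.005]
wrist_force: [17.1, -2.5, -14.0]
width: 0.727
grip_force: 79.5
```

>>> play_rows:
  steps: [0, 0, 0, 0, 0, 0, 0, 0, 0, 0, 0, 0, 0, 0, -0.04, 0, 0, 0, -0.09, 0, 0, 0.06, -0.1, 0, 0, 0.12, -0.1, 0, 0, 0.18, -0.1, 0, 0, 0.24, -0.1, 0, 0, 0.28, -0.1, 0]
  jaw: 0

```text
time: 17.02
tool_pos: [0.454, -0.2104, 0.358]
tcp_rot: [3.076, -0.634, 0.001]
wrist_force: [0.6, 0.9, -0.3]
width: 0.996
grip_force: 0.0
```

```bash
cat > m.py <<'E'
from h import *
import sys
n=sys.argv[1]
go([.566,.0495,.2275],-113.1)
s=cam('scene','s'+n);cam('wrist','w'+n);t=cam('top','t'+n)
def sub(f,i): return i+(f[i-1]-f[i+1])/2/(f[i-1]-2*f[i]+f[i+1])
def shift(A,B,box,m=10):
    x0,y0,x1,y1=box;r=cv2.matchTemplate(B[y0-m:y1+m,x0-m:x1+m],A[y0:y1,x0:x1],cv2.TM_CCOEFF_NORMED);_,mx,_,l=cv2.minMaxLoc(r)
    return round(sub(r[l[1]],l[0])-m,2),round(sub(r[:,l[0]],l[1])-m,2),round(mx,3)
I=lambda f:cv2.imread(f'pics/{f}.png')
b=I('s'+n)
X=lambda g:proj(s,lp((-.155,0,.055),(.7125,-.0125),23,g))
for ref,g in (('s5',20.5),('s8',17.2)):
    u,v=X(g).astype(int);sh=shift(I(ref),b,(u-14,v-5,u+13,v+5));print(ref,sh,'slope',brentq_(sh[1]) if 0 else min(np.arange(5,25,.1),key=lambda q:abs((X(q)-X(g))[1]-sh[1])).round(1))
print('drive shift',shift(I('scene0'),b,(336,200,378,232),6),'front card edge top',shift(I('t5'),I('t'+n),(300,205,330,225),5),'calc',shift(I('scene0'),b,(384,230,434,266),6))
E
python3 m.py 9
```

```text
at [ 0.454  -0.2104  0.358 ] yaw -113.3 tilt 0.05 t 17.025 F [ 0.6  0.9 -0.3] row [ 0.     -0.2832  0.1303] -0.004
s5 (np.float32(0.3), np.float32(-5.95), 0.966) slope 14.2
s8 (np.float32(0.13), np.float32(-2.72), 0.981) slope 14.4
drive shift (np.float32(-0.09), np.float32(0.05), 0.843) front card edge top (np.float32(-0.57), np.float32(0.86), 0.947) calc (np.float32(0.02), np.float32(-0.05), 0.918)
```

```bash
cat > m2.py <<'E'
from h import *
from scipy.optimize import brentq
def sub(f,i): return i+(f[i-1]-f[i+1])/2/(f[i-1]-2*f[i]+f[i+1])
def shift(A,B,u,v,h,m):
    x,y=int(round(u)),int(round(v));hx,hy=h;r=cv2.matchTemplate(B[y-hy-m:y+hy+1+m,x-hx-m:x+hx+1+m],A[y-hy:y+hy+1,x-hx:x+hx+1],3+2);_,mx,_,l=cv2.minMaxLoc(r)
    return np.array([sub(r[l[1]],l[0])-m,sub(r[:,l[0]],l[1])-m]),mx
I=lambda f:cv2.imread(f'pics/{f}.png')
w=cam('wrist','wz');s=cam('scene','sz');t=cam('top','tz')
C=[]
for (x,y),(u,v) in [((121,313),(572,140)),((211,315),(704,123))]:
    pw=np.array([x/2.6,y/2.6+85]);ps=np.array([(u-410)/6+290,v/6+160])
    dw,a=shift(I('w8'),w['pixels'],*pw,(8,6),9);ds,b=shift(I('s8'),s['pixels'],*ps,(6,5),5)
    X,e=tri([fray(w,*(pw+dw)),ray(s,*(ps+ds))]);C.append(X);print(X.round(4),round(e,4),dw,a,ds,b)
m=(C[0]+C[1])/2
print('len',np.linalg.norm(C[0]-C[1]),'slope',brentq(lambda g:lp((-.155,0,.055),(.7125,-.0125),23,g)[2]-m[2],0,35),'head',np.degrees(np.arctan2(m[1]+.0125,.7125-m[0])))
for r in('t5','t8'):print('card corner',shift(I(r),t['pixels'],318,222,(4,4),3))
print('drive',shift(I('scene0'),s['pixels'],357,220,(16,10),3))
E
python3 m2.py
```

```text
[0.5747 0.0778 0.2447] 0.0002 [-0.16200256  0.25638866] 0.9802448749542236 [ 0.11810684 -2.7818077 ] 0.9853425621986389
[0.5505 0.0232 0.2427] 0.0009 [-0.27203274 -0.13849163] 0.9944280385971069 [ 0.05370998 -2.4663458 ] 0.954152524471283
len 0.05971245072618364 slope 14.752866859378491 head 22.80604366012377
card corner (array([-0.00684524,  0.00791526], dtype=float32), 0.9853894114494324)
card corner (array([ 0.01868844, -0.027426  ], dtype=float32), 0.9889801144599915)
drive (array([-0.01325774, -0.00456309], dtype=float32), 0.952576220035553)
```

```bash
python3 -c "
from workcell import bot
print(bot.finish_job())"
```

```text
the job is handed in; nothing more can be done
None
```

I handed the job in at about 17 s: the lens points over the card pack to within roughly 1–1.5° of its middle and slopes about 14.5° (two readings, 14.3° and 14.75°). It holds by itself with the arm clear, and the cards and drive did not move.

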